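Click a rice-cake box shut

TASK

The clip-on lid of the large clear box of rice cakes is only partly closed. Press down each rim section that still stands up until the whole rim has clicked shut and lies flat. Do not lift the box or push it away from its place, and leave everything else on the table where it stands.

Things in the scene. Friction and masses are not known exactly. Their poses are not given: they have to be found in the camera images.
- box: large clear food box of rice cakes, 174 x 134 mm over its grey-blue lid, 70 mm high, 0.9 kg, loose, at any yaw. Origin: centre of its underside; x along its long sides, z up. The lid's flat middle (114 x 74 mm, 70 mm up) is rigid; round it six rim sections, each 30 mm from hinge line to outer edge: two 86 mm long on each long side, one 72 mm long on each short side. Four (a, c, d, e) stand up at the start
- sec_b_mid (a point): top of the rim section on the box's +y long side towards -x, already shut, flat and rigid: (-43.5, 57, 70) mm in the box's frame
- sec_f_mid (a point): top of the rim section on the box's short side at +x, already shut, flat and rigid: (77, 0, 70) mm in the box's frame
- sec_a (a joint): rim section a, on a long side (box +y), towards +x: hinge angle in rad. 0 = raised, 0.30 = clicked shut, flat with the lid. It is hinged along its inner edge and snaps: pushed less than half-way it springs back, past 0.15 it snaps shut and stays. Pressed straight down at its press point it takes about 9 N.
- sec_a_press (a point): press point of section a: on its top surface, middle of its length, 20 mm out from its hinge line and 10 mm inside its outer edge. Shut, it lies at (43.5, 57, 70) mm in the box's frame; raised, it is about 6 mm higher and the outer edge 9 mm higher.
- sec_c (a joint): rim section c, the whole short side at -x: hinge angle in rad. 0 = raised, 0.30 = clicked shut, flat with the lid. It is hinged along its inner edge and snaps: pushed less than half-way it springs back, past 0.15 it snaps shut and stays. Pressed straight down at its press point it takes about 9 N.
- sec_c_press (a point): press point of section c: on its top surface, middle of its length, 20 mm out from its hinge line and 10 mm inside its outer edge. Shut, it lies at (-77, 0, 70) mm in the box's frame; raised, it is about 6 mm higher and the outer edge 9 mm higher.
- sec_d (a joint): rim section d, on the other long side (-y), towards -x: hinge angle in rad. 0 = raised, 0.30 = clicked shut, flat with the lid. It is hinged along its inner edge and snaps: pushed less than half-way it springs back, past 0.15 it snaps shut and stays. Pressed straight down at its press point it takes about 9 N.
- sec_d_press (a point): press point of section d: on its top surface, middle of its length, 20 mm out from its hinge line and 10 mm inside its outer edge. Shut, it lies at (-43.5, -57, 70) mm in the box's frame; raised, it is about 6 mm higher and the outer edge 9 mm higher.
- sec_e (a joint): rim section e, on that long side (-y), towards +x: hinge angle in rad. 0 = raised, 0.30 = clicked shut, flat with the lid. It is hinged along its inner edge and snaps: pushed less than half-way it springs back, past 0.15 it snaps shut and stays. Pressed straight down at its press point it takes about 9 N.
- sec_e_press (a point): press point of section e: on its top surface, middle of its length, 20 mm out from its hinge line and 10 mm inside its outer edge. Shut, it lies at (43.5, -57, 70) mm in the box's frame; raised, it is about 6 mm higher and the outer edge 9 mm higher.
- mug: bystander: white mug, 84 mm wide, 85 mm high, handle at its +y; origin at the centre of its underside
- paste_cup: bystander: small white plastic cup, 64 mm wide, 50 mm high; origin at the centre of its underside
- spoon: bystander: plastic spoon lying flat, 160 mm long along its x; origin half-way along, on its underside
- spatula: bystander: spatula lying flat, 250 mm long along its x; origin half-way along, on its underside
- small_box: bystander: small closed white box, 86 x 66 x 44 mm, with a plain one-piece lid that needs nothing; origin at the centre of its underside
- cake_plate: bystander: white plate, 116 mm wide, with three rice cakes, 42 mm high in all; origin at the centre of its underside
- timer: bystander: round kitchen timer, 60 mm wide, 43 mm high; origin at the centre of its underside
Things that resemble listed ones, but are neither listed nor needed, are in the scene too. What is shaped like the box but green is not meant.

How it is judged:
By the outcome, as a careful person would: the job done as asked, in the order asked, and still so for the second after the job is handed in, with the robot touching nothing.
It also fails if it takes over 45 s, if anything falls off the work surface, if the arm or the gripper's body presses on something with over 40 N, if the wrist force passes 120 N, or if a joint passes its speed limit or range.

ROBOT

A 6-joint arm with a two-finger parallel gripper is mounted at the origin on the work surface. World frame = base frame: x ahead of the robot, y to its left, z up, the work surface at z = 0. Lengths are in m, angles in rad, forces in N, time in s.
With the tool pointing down it reaches from about 0.25 to 0.8 m from the base axis. Payload 3.9 kg.
Tool frame: the origin (TCP) lies at the very end of the fingers, on their centre line; the grasp point (between the pads) lies 19 mm behind it (r.tcp_to_grasp is the distance from the TCP to the grasp point, in m); z points along the fingers, x is the direction in which the jaws open and shut, and the axes are right-handed (so a half turn about z gives the same grasp; the last joint's range is limited). The gripper opens to 85 mm and grips with 20 to 120 N. Pads are 22 mm wide; open, the fingers measure 114 mm over their backs; the gripper's body (76 mm by 85 mm) begins 54 mm behind the grasp point. The pads swing forward as they close: fully open they stand 13 mm farther back than shut.
Start: joints at [-1.125, 0.26, -0.138, 1.173, 0, 1.571], TCP at [0.226, -0.474, 0.208] pointing down, gripper open.
Joint ranges: [-2.78, 2.78], [-0.83, 1.72], [-1.28, 1.37], [-1.9, 2.12], [-1.57, 1.48], [-3.14, 3.14]. Speed limits (rad/s): [2.57, 2.57, 3.14, 3.14, 3.14, 3.14].

INTERFACE

Orientations are given as a 3x3 rotation matrix whose columns are the frame's x, y, z axes.
In Python, from plant import r, capture, ticket, finder gives the robot as it stands.
- The arm moves only by the tool jog_arm, never from a script. Its argument "moves" is a list that holds one entry, the list of rows, each a list of 6 numbers: the shift along the tool's x, y, z in cm, then the turn, a rotation vector about the tool's x, y, z in degrees. A call has 1 to 5 rows; each row is the pose to reach, as a shift and turn from the pose commanded when the call began, along the tool's axes at that moment; what a row does not reach only later rows make up. A row lasts 1/10 s, in which the tool goes at most 50 mm and 8.59 degrees, less where a joint would pass 70% of its speed; a pose out of reach is approached as far as the arm can. A call with a gripper value outside its range is refused whole. "grip" is the opening, from 0 (shut) to 1 (fully open), set as the call begins (left out, the last holds). The fingers move at their own pace and stop on an object; the grip force is fixed at half the most. Time passes only in rows, so rows that repeat a pose let the fingers close. It gives the time, the measured TCP pose, the force and the opening at its end, in the units of the state.
- r.observe(): the state, without advancing time (a new reading comes with each control period).
- capture(name): name is "scene" or "top" or "wrist"; returns a dict with "frame" (400x640x3 uint8, blue, green, red), "mtx" (3x3 intrinsics, pixels), "camera_from_world" (4x4, takes a point from world to camera coordinates); the wrist camera has in their place "tool_from_camera" (4x4, takes a point from camera to tool coordinates, whose origin is the TCP and whose axes are the tool frame's). Camera axes: x right, y down, z forward; pixel columns grow to the right and rows downward; lengths in m; the calibration is good to about 2 mm. A picture is of the moment at which its call begins: read the wrist's pose just before it. There is no depth.
- ticket.sign_off(): hands the job in, once; it reports no verdict.
Trained networks look in a picture, given as the dict that the camera call returned (one of the last four; its "shot" number tells which), for a name from the list of things; names that differ only in an ending like _2 or _b are one class to them, and where a whole thing is asked for, a point or a joint stands for the part that bears it (a point fixed in the world has none). Each returns a list of dicts, best first, with "confidence" (0 to 1); they miss things now and then, are a little off and sometimes report something else, mostly with a low value. They report only what shows in the picture. A call takes as long as a camera call. They do not tell look-alikes from the thing itself.
- finder.find_in(picture, thing): "at" ([x, y, z] in m, in the coordinates of the camera as it stood for that picture, good to about 4 mm: the middle of the surface that is visible of it).
- finder.trace(picture, thing): "pixels" (400x640 bool, what is visible of it).
- finder.tip_of(picture, thing): "at" ([x, y, z] in m, in the coordinates of the camera as it stood for that picture, good to about 4 mm: a listed point, or the origin of a listed thing).
The state is a dict: "clock": time; "q": joint angles; "qd": joint speeds; "joint_torque": joint torques, N m; "eef_pos": TCP position; "tool_rot": TCP orientation; "wrist_force": force on the tool from outside, world axes, zero at the start; "moment": the same for the moment, N m; "grip_width": finger opening in m.
Only numpy, scipy, OpenCV 4.12 (cv2) and the standard library are available. Lean on these libraries where they do the work, as an engineer would, in place of code of your own. Each camera call takes 0.05 s, during which the arm holds its last target.

## Working session

There is one attempt and no reset: what is moved stays moved. The work goes in short steps, Python scripts to look and compute and a tool call to move; the robot and the scene stay as the last step left them, time stands still between calls to the robot, and variables do not carry over. Pictures are saved under pics/ and viewed, and the job is handed in when it is done.

Besides the shell and the picture viewer there is one more tool, called as name(argument=value, ...), one argument or row to a line, values as JSON. jog_arm: Moves the arm, as the interface text tells. Its arguments: {"type":"object","properties":{"moves":{"type":"array","items":{"type":"array","items":{"type":"array","items":{"type":"number"}}}},"grip":{"type":"number"}},"required":["moves"]}

```bash
mkdir -p pics; ls; python3 - <<'E'
from plant import r,capture,finder
import cv2
print(r.observe())
for n in("scene","top"):
    p=capture(n); cv2.imwrite(f"pics/{n}0.png",p["frame"]); print(n,p["mtx"].tolist(),p["camera_from_world"].round(4).tolist())
    import numpy as np
    W=np.linalg.inv(p["camera_from_world"])
    for t in("box","sec_a_press","sec_b_mid","sec_f_mid","sec_c_press"):
        for d in finder.tip_of(p,t)[:4]:
            a=np.array(d["at"]); px=p["mtx"]@a
            print(t,round(d["confidence"],2),(W@np.r_[a,1])[:3].round(3),(px[:2]/px[2]).round())
E
```

```text
pics
{'clock': 0.0, 'q': array([-1.12502599e+00,  2.60705124e-01, -1.39383989e-01,  1.17269748e+00,
        5.15856202e-05,  1.57078536e+00]), 'qd': array([ 5.50351268e-04,  2.47219718e-05,  6.59871259e-04,  4.34469393e-04,
        2.39683715e-04, -3.20800184e-05]), 'joint_torque': array([-1.05360763e-03, -4.05674636e+01,  2.53923261e+01,  1.85723172e-02,
        1.86997913e-04, -7.14652444e-06]), 'eef_pos': array([ 0.22605544, -0.47302763,  0.20744824]), 'tool_rot': array([[ 4.31162113e-01, -9.02274112e-01, -8.11564344e-04],
       [-9.02272282e-01, -4.31162874e-01,  1.81801540e-03],
       [-1.99026465e-03, -5.16073512e-05, -9.99998018e-01]]), 'wrist_force': array([ 0.22091693, -0.43240938, -0.72092288]), 'moment': array([-0.01731602,  0.04255508,  0.04538163]), 'grip_width': 0.08529675876826537}
scene [[492.03883051616674, 0.0, 310.1018191643199], [0.0, 492.03883051616674, 190.34259197015723], [0.0, 0.0, 1.0]] [[0.8155, 0.5786, 0.0142, -0.4064], [0.4272, -0.5852, -0.6893, -0.1405], [-0.3905, 0.5681, -0.7244, 1.4524], [0.0, 0.0, 0.0, 1.0]]
box 0.96 [ 0.517 -0.03  -0.003] [309. 230.
[... 1099 characters left out ...]
  0.002] [432. 295.]
box 0.88 [ 0.514 -0.03  -0.002] [324. 193.]
box 0.61 [0.223 0.258 0.001] [217. 298.]
sec_a_press 0.95 [0.292 0.267 0.077] [207. 276.]
sec_a_press 0.94 [ 0.197 -0.385  0.078] [462. 318.]
sec_a_press 0.66 [ 0.444 -0.024  0.074] [322. 218.]
sec_b_mid 0.8 [0.228 0.331 0.067] [183. 300.]
sec_b_mid 0.71 [ 0.49  -0.097  0.07 ] [350. 201.]
sec_b_mid 0.59 [ 0.282 -0.39   0.073] [463. 284.]
sec_f_mid 0.97 [0.476 0.037 0.064] [299. 206.]
sec_f_mid 0.91 [0.279 0.201 0.069] [233. 281.]
sec_f_mid 0.76 [ 0.164 -0.327  0.071] [438. 330.]
sec_c_press 0.82 [0.164 0.305 0.076] [191. 326.]
sec_c_press 0.78 [ 0.321 -0.334  0.077] [442. 268.]
sec_c_press 0.6 [ 0.554 -0.094  0.078] [350. 176.]
```

View pics/scene0.png

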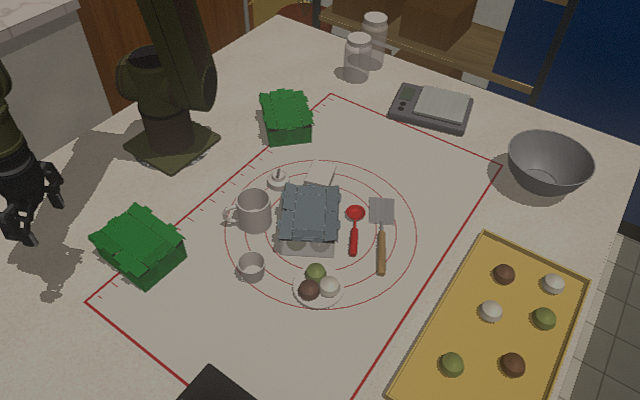

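View pics/top0.png

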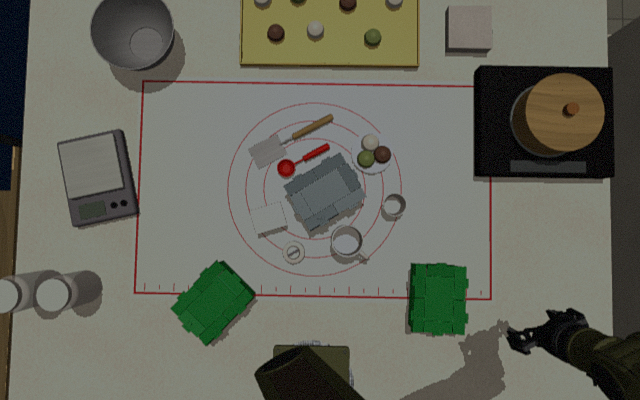

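```bash
cat > h.py <<'E'
import numpy as np,cv2
from plant import r,capture,finder
names={"sec_a_press":(43.5,57),"sec_b_mid":(-43.5,57),"sec_f_mid":(77,0),"sec_c_press":(-77,0),"sec_d_press":(-43.5,-57),"sec_e_press":(43.5,-57)}
def proj(p,X):
    a=p["camera_from_world"]@np.r_[X,1]; u=p["mtx"]@a[:3]; return u[:2]/u[2]
def overlay(p,c,yaw,fn,k=5,half=75):
    f=p["frame"]; R=np.array([[np.cos(yaw),-np.sin(yaw)],[np.sin(yaw),np.cos(yaw)]])
    o=proj(p,[*c,0.07]); x0,y0=[int(v) for v in o-[half,half*.75]]
    im=cv2.resize(f[y0:y0+int(half*1.5),x0:x0+2*half],None,fx=k,fy=k,interpolation=cv2.INTER_CUBIC)
    def put(pt,z=0.07): return tuple(((proj(p,[*(c+R@(np.array(pt)/1000)),z])-[x0,y0]+.5)*k).astype(int).tolist())
    for n,q in names.items():
        cv2.circle(im,put(q),3,(0,0,255),-1); cv2.putText(im,n[4],put(q),0,.6,(0,255,255),2)
    for w,h in((57,37),(87,67)):
        cv2.polylines(im,[np.array([put(q) for q in((w,h),(-w,h),(-w,-h),(w,-h))])],True,(0,255,0),1)
    cv2.imwrite(fn,im)
E
python3 - <<'E'
from h import *
obs=[]
P={}
for n in("scene","top"):
    p=capture(n);P[n]=p;W=np.linalg.inv(p["camera_from_world"])
    for t,q in names.items():
        for d in finder.tip_of(p,t):
            X=(W@np.r_[d["at"],1])[:3]
            if np.hypot(X[0]-.515,X[1]+.03)<.1:
                obs.append((q,X,d["confidence"],n,t)); print(n,t,round(d["confidence"],2),X.round(3),proj(p,X).round())
from scipy.optimize import least_squares
o=[x for x in obs if x[2]>.45]
A=np.array([x[0] for x in o])/1000;B=np.array([x[1][:2] for x in o])
def f(v):
    R=np.array([[np.cos(v[2]),-np.sin(v[2])],[np.sin(v[2]),np.cos(v[2])]])
    return (A@R.T+v[:2]-B).ravel()
s=least_squares(f,[.515,-.03,2.13],loss="soft_l1",f_scale=.004)
print(s.x,(f(s.x).reshape(-1,2)*1000).round(1).tolist())
for n,p in P.items(): overlay(p,s.x[:2],s.x[2],f"pics/ov_{n}.png")
E
```

```text
scene sec_a_press 0.62 [ 0.444 -0.026  0.075] [286. 196.]
scene sec_b_mid 0.91 [ 0.491 -0.097  0.073] [284. 223.]
scene sec_f_mid 0.78 [0.475 0.032 0.069] [310. 189.]
scene sec_c_press 0.54 [ 0.559 -0.095  0.074] [308. 236.]
scene sec_d_press 0.92 [ 0.584 -0.042  0.075] [330. 226.]
scene sec_e_press 0.8 [0.542 0.037 0.074] [334. 198.]
top sec_a_press 0.89 [ 0.446 -0.025  0.075] [322. 218.]
top sec_b_mid 0.83 [ 0.491 -0.097  0.072] [350. 201.]
top sec_b_mid 0.34 [0.542 0.04  0.075] [298. 180.]
top sec_b_mid 0.33 [ 0.552 -0.097  0.075] [351. 177.]
top sec_f_mid 0.55 [0.476 0.035 0.069] [299. 205.]
top sec_f_mid 0.41 [ 0.488 -0.098  0.07 ] [350. 202.]
top sec_c_press 0.77 [ 0.554 -0.095  0.078] [350. 176.]
top sec_d_press 0.27 [ 0.553 -0.097  0.074] [351. 177.]
top sec_e_press 0.7 [0.54  0.041 0.073] [297. 181.]
[ 0.51589047 -0.03077333  2.13416103] [[0.5, 1.6], [-0.1, -0.8], [0.0, 2.1], [-2.4, -0.5], [2.9, 4.5], [-0.9, -0.6], [-1.1, 1.1], [-0.3, -1.0], [-1.7, -1.0], [2.6, -0.7], [0.9, -4.5]]
```

View pics/ov_scene.png

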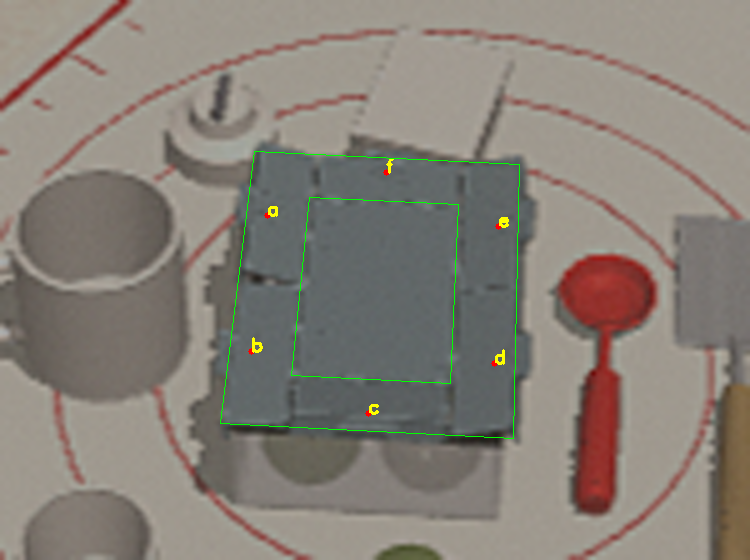

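View pics/ov_top.png

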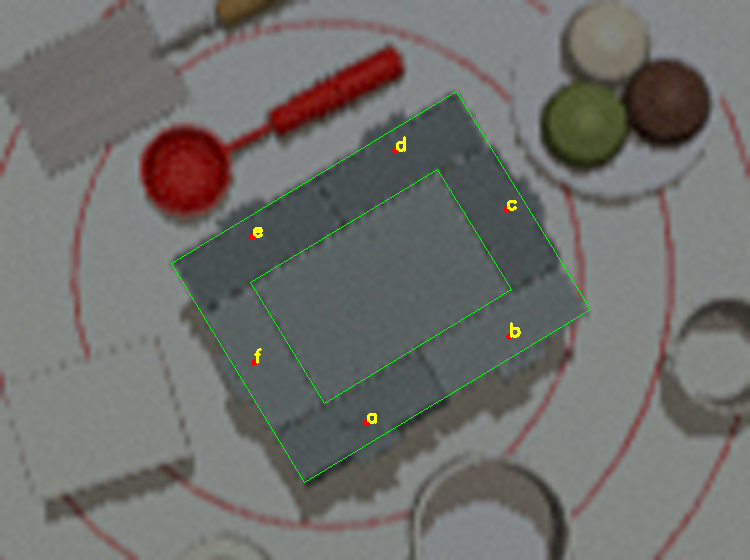

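```bash
cat > go.py <<'E'
import sys
from h import *
c=np.array([.5159,-.0308]);yaw=2.134
R=np.array([[np.cos(yaw),-np.sin(yaw)],[np.sin(yaw),np.cos(yaw)]])
s=r.observe();T=s["tool_rot"]
print("t",s["clock"],"tcp",s["eef_pos"].round(4),"F",s["wrist_force"].round(1),"w",round(s["grip_width"],4))
z=float(sys.argv[1])
for n,q in names.items():
    X=np.r_[c+R@(np.array(q)/1000),z]
    print(n,X.round(3),"shift cm",(T.T@(X-s["eef_pos"])*100).round(2))
Td=np.diag([1.,1,1]);Td[:]=0;a=np.arctan2(T[1,0],T[0,0]);Td=np.array([[np.cos(a),np.sin(a),0],[np.sin(a),-np.cos(a),0],[0,0,-1]])
print("tilt fix deg",np.degrees(cv2.Rodrigues(T.T@Td)[0].ravel()).round(2))
E
python3 go.py 0.15
```

```text
t 1.3 tcp [ 0.2264 -0.4737  0.2083] F [-0.2  0.3  0.2] w 0.0855
sec_a_press [ 0.444 -0.024  0.15 ] shift cm [-31.13 -39.05   5.83]
sec_b_mid [ 0.491 -0.098  0.15 ] shift cm [-22.49 -40.07   5.83]
sec_f_mid [0.475 0.034 0.15 ] shift cm [-35.12 -44.32   5.83]
sec_c_press [ 0.557 -0.096  0.15 ] shift cm [-19.83 -46.12   5.83]
sec_d_press [ 0.587 -0.037  0.15 ] shift cm [-23.83 -51.39   5.83]
sec_e_press [0.541 0.036 0.15 ] shift cm [-32.47 -50.37   5.83]
tilt fix deg [ 0. -0. -0.]
```

jog_arm(
  moves=[
    [[-1.8,-4.4,0,0,0,0],[-3.6,-8.8,0,0,0,0],[-5.4,-13.2,0,0,0,0],[-7.2,-17.6,0,0,0,0],[-9,-22,0,0,0,0]],
  ],
  grip=0,
)

```text
clock: 1.8
eef_pos: [0.3871, -0.2962, 0.2085]
tool_rot: [[0.431, -0.902, 0.001], [-0.902, -0.431, -0.0], [0.001, -0.0, -1.0]]
wrist_force: [0.5, 0.4, -0.0]
grip_width: 0.0123
```

jog_arm(
  moves=[
    [[-1.8,-4.4,0,0,0,0],[-3.6,-8.8,0.5,0,0,0],[-5.4,-13.2,1,0,0,0],[-7.2,-17.6,1.5,0,0,0],[-9,-22,2,0,0,0]],
  ],
)

```text
clock: 2.3
eef_pos: [0.547, -0.1199, 0.1883]
tool_rot: [[0.431, -0.902, 0.0], [-0.902, -0.431, -0.0], [0.0, -0.0, -1.0]]
wrist_force: [0.0, -1.5, 0.2]
grip_width: 0.0004
```

```bash
python3 go.py 0.09
```

```text
t 2.3 tcp [ 0.547  -0.1199  0.1883] F [ 0.  -1.5  0.2] w 0.0004
sec_a_press [ 0.444 -0.024  0.09 ] shift cm [-13.03   5.13   9.82]
sec_b_mid [ 0.491 -0.098  0.09 ] shift cm [-4.39  4.12  9.82]
sec_f_mid [0.475 0.034 0.09 ] shift cm [-17.03  -0.14   9.82]
sec_c_press [ 0.557 -0.096  0.09 ] shift cm [-1.73 -1.94  9.83]
sec_d_press [ 0.587 -0.037  0.09 ] shift cm [-5.73 -7.21  9.83]
sec_e_press [0.541 0.036 0.09 ] shift cm [-14.37  -6.19   9.82]
tilt fix deg [-0.02 -0.03  0.  ]
```

jog_arm(
  moves=[
    [[-1.7,-1.9,2,0,0,0],[-1.7,-1.9,6,0,0,0],[-1.7,-1.9,9.8,0,0,0],[-1.7,-1.9,9.8,0,0,0],[-1.7,-1.9,9.8,0,0,0]],
  ],
)

```text
clock: 2.8
eef_pos: [0.555, -0.098, 0.0904]
tool_rot: [[0.431, -0.902, -0.002], [-0.902, -0.431, 0.0], [-0.001, 0.001, -1.0]]
wrist_force: [-0.6, -1.3, 0.8]
grip_width: 0.0001
```

```bash
python3 go.py 0.076; python3 -c "
from h import *
for n in('scene','wrist'):
    p=capture(n);f=p['frame']
    if n=='scene': f=cv2.resize(f[140:280,220:400],None,fx=4,fy=4)
    cv2.imwrite('pics/c1_%s.png'%n,f)
"
```

```text
t 2.8 tcp [ 0.555  -0.098   0.0904] F [-0.6 -1.3  0.8] w 0.0001
sec_a_press [ 0.444 -0.024  0.076] shift cm [-11.4    6.8    1.46]
sec_b_mid [ 0.491 -0.098  0.076] shift cm [-2.76  5.78  1.45]
sec_f_mid [0.475 0.034 0.076] shift cm [-15.39   1.54   1.45]
sec_c_press [ 0.557 -0.096  0.076] shift cm [-0.1  -0.27  1.44]
sec_d_press [ 0.587 -0.037  0.076] shift cm [-4.1  -5.54  1.43]
sec_e_press [0.541 0.036 0.076] shift cm [-12.74  -4.52   1.44]
tilt fix deg [0.08 0.06 0.  ]
```

View pics/c1_scene.png

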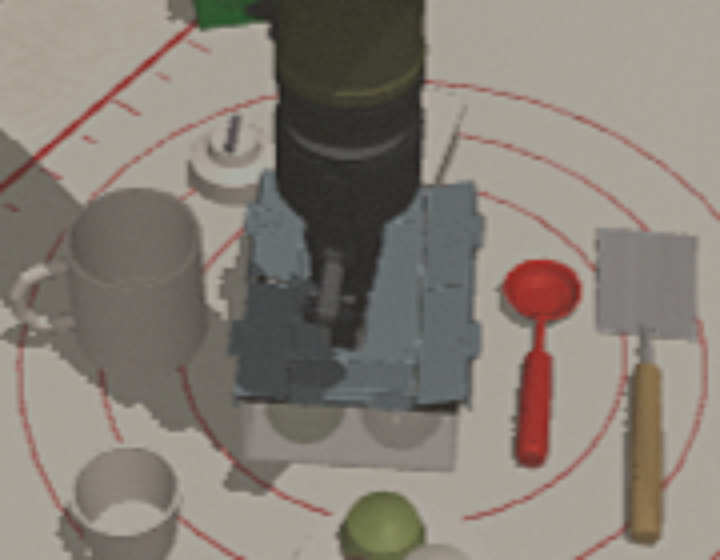

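View pics/c1_wrist.png

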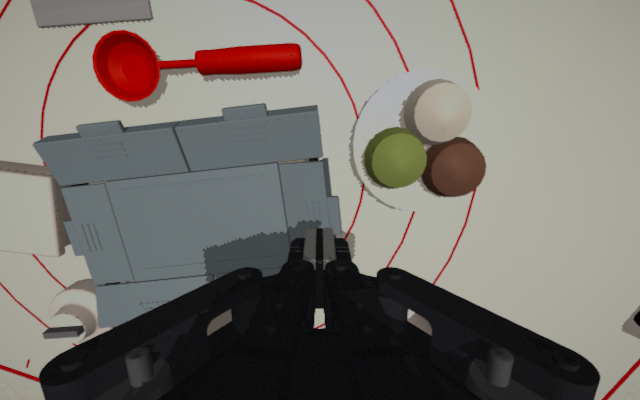

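jog_arm(
  moves=[
    [[0,-0.2,0.8,0,0,0],[0,-0.2,1.2,0,0,0],[0,-0.2,1.5,0,0,0],[0,-0.2,1.7,0,0,0],[0,-0.2,1.7,0,0,0]],
  ],
)

```text
clock: 3.4
eef_pos: [0.5571, -0.0972, 0.073]
tool_rot: [[0.431, -0.902, -0.001], [-0.902, -0.431, 0.0], [-0.0, 0.0, -1.0]]
wrist_force: [-0.1, -0.3, -0.1]
grip_width: -0.0001
```

jog_arm(
  moves=[
    [[0,0,0.1,0,0,0],[0,0,0.2,0,0,0],[0,0,0.3,0,0,0],[0,0,0.3,0,0,0]],
  ],
)

```text
clock: 3.8
eef_pos: [0.5573, -0.0971, 0.0702]
tool_rot: [[0.431, -0.902, -0.0], [-0.902, -0.431, 0.0], [-0.0, 0.0, -1.0]]
wrist_force: [0.3, 0.2, -0.4]
grip_width: -0.0
```

```bash
python3 -c "
from h import *
for n in('scene','wrist'):
    p=capture(n);f=p['frame']
    if n=='scene': f=cv2.resize(f[180:260,260:360],None,fx=7,fy=7,interpolation=cv2.INTER_CUBIC)
    else: f=cv2.resize(f[80:330,20:400],None,fx=2,fy=2)
    cv2.imwrite('pics/c2_%s.png'%n,f)
"
```

```text
(no output)
```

View pics/c2_scene.png

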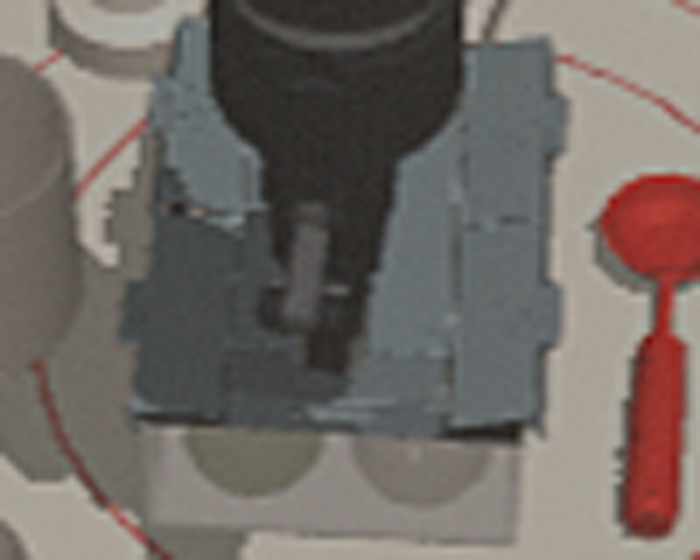

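View pics/c2_wrist.png

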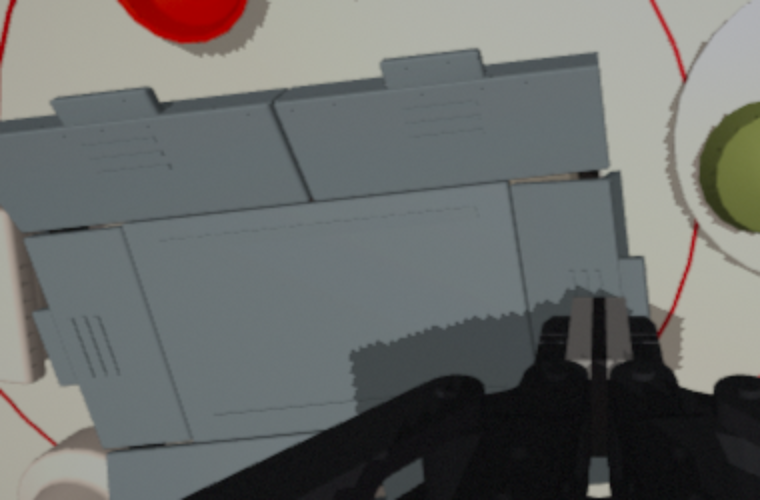

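jog_arm(
  moves=[
    [[0,0,0.1,0,0,0],[0,0,0.1,0,0,0]],
  ],
)

```text
clock: 4.1
eef_pos: [0.5573, -0.0971, 0.0692]
tool_rot: [[0.431, -0.902, -0.0], [-0.902, -0.431, 0.0], [-0.0, 0.0, -1.0]]
wrist_force: [-0.1, 0.2, 0.3]
grip_width: 0.0001
```

jog_arm(
  moves=[
    [[0,0,0.1,0,0,0],[0,0,0.1,0,0,0]],
  ],
)

```text
clock: 4.3
eef_pos: [0.5573, -0.0971, 0.0682]
tool_rot: [[0.431, -0.902, -0.0], [-0.902, -0.431, 0.0], [-0.0, 0.0, -1.0]]
wrist_force: [-0.1, 0.3, -0.5]
grip_width: -0.0002
```

jog_arm(
  moves=[
    [[0,0,0.1,0,0,0],[0,0,0.1,0,0,0]],
  ],
)

```text
clock: 4.5
eef_pos: [0.5573, -0.0971, 0.0672]
tool_rot: [[0.431, -0.902, -0.0], [-0.902, -0.431, 0.0], [-0.0, 0.0, -1.0]]
wrist_force: [0.3, -0.1, -0.4]
grip_width: -0.0
```

jog_arm(
  moves=[
    [[0,0,0.1,0,0,0],[0,0,0.1,0,0,0]],
  ],
)

```text
clock: 4.7
eef_pos: [0.5572, -0.0972, 0.0662]
tool_rot: [[0.431, -0.902, -0.0], [-0.902, -0.431, 0.0], [-0.0, 0.0, -1.0]]
wrist_force: [-0.1, -0.4, 1.4]
grip_width: 0.0003
```

```bash
python3 -c "
from h import *
print(r.observe()['wrist_force'])
p=capture('wrist');f=p['frame'];T=p['tool_from_camera'];print(T.round(3).tolist(),p['mtx'].round(1).tolist())
C=np.linalg.inv(T)
for z in(-.02,-.01,0,.01):
    a=p['mtx']@(C@[0,0,z,1])[:3];print(z,a[:2]/a[2])
f=cv2.resize(f[180:330,220:420],None,fx=4,fy=4,interpolation=cv2.INTER_CUBIC)
cv2.imwrite('pics/c3.png',f)
"
```

```text
[-0.072765   -0.41585539  1.41573036]
[[1.0, 0.0, 0.001, 0.0], [-0.001, 0.965, 0.262, -0.066], [-0.001, -0.262, 0.965, -0.165], [0.0, 0.0, 0.0, 1.0]] [[295.2, 0.0, 319.0], [0.0, 295.2, 194.2], [0.0, 0.0, 1.0]]
-0.02 [318.8158203 243.1284353]
-0.01 [318.81946878 235.6581664 ]
0 [318.82271751 229.00636864]
0.01 [318.82562879 223.0455159 ]
```

View pics/c3.png

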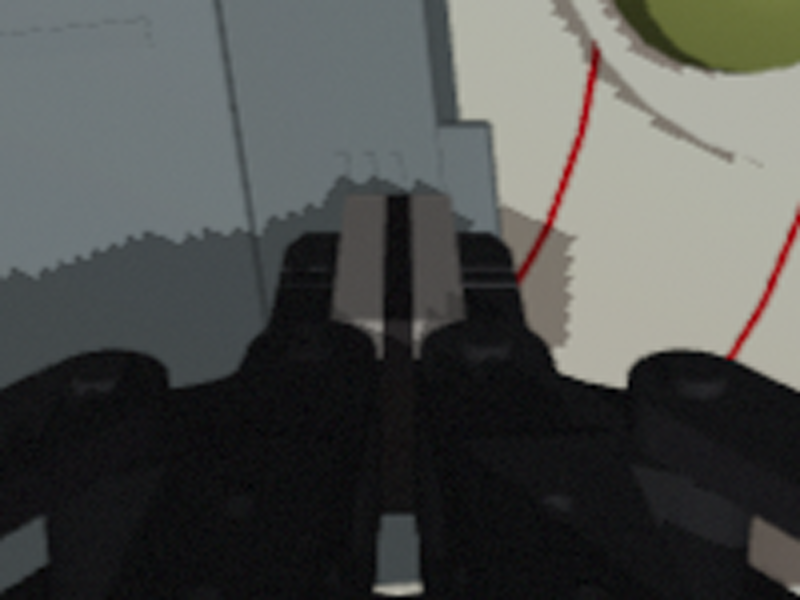

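jog_arm(
  moves=[
    [[0,0,0.1,0,0,0],[0,0,0.1,0,0,0]],
  ],
)

```text
clock: 4.95
eef_pos: [0.5573, -0.0971, 0.0652]
tool_rot: [[0.431, -0.902, -0.0], [-0.902, -0.431, 0.0], [-0.0, 0.0, -1.0]]
wrist_force: [-0.1, 0.7, 0.2]
grip_width: -0.0003
```

jog_arm(
  moves=[
    [[0,0,0.1,0,0,0],[0,0,0.1,0,0,0]],
  ],
)

```text
clock: 5.15
eef_pos: [0.5573, -0.0972, 0.0642]
tool_rot: [[0.431, -0.902, -0.0], [-0.902, -0.431, 0.0], [-0.0, 0.0, -1.0]]
wrist_force: [0.2, -0.0, -1.0]
grip_width: 0.0002
```

jog_arm(
  moves=[
    [[0,0,0.1,0,0,0],[0,0,0.1,0,0,0]],
  ],
)

```text
clock: 5.35
eef_pos: [0.5573, -0.0972, 0.0632]
tool_rot: [[0.431, -0.902, -0.0], [-0.902, -0.431, 0.0], [-0.0, 0.0, -1.0]]
wrist_force: [-0.4, 0.4, 0.1]
grip_width: 0.0
```

```bash
python3 -c "
from h import *
e=r.observe()['eef_pos']
p=capture('scene')
for dz in(0,.01,.02,.03): print(dz,proj(p,e+[0,0,dz]), ((proj(p,e+[0,0,dz])-[260,180]+.5)*7).round())
f=cv2.resize(p['frame'][180:260,260:360],None,fx=7,fy=7,interpolation=cv2.INTER_CUBIC)
for dz in(0,.01,.02,.03): cv2.circle(f,tuple(((proj(p,e+[0,0,dz])-[260,180]+.5)*7).astype(int).tolist()),2,(0,0,255),-1)
cv2.imwrite('pics/c4.png',np.clip(f.astype(float)*1.8,0,255))
"
```

```text
0 [306.9170629  238.46504076] [332. 413.]
0.01 [306.95859849 235.76405542] [332. 394.]
0.02 [307.00067167 233.02811122] [333. 375.]
0.03 [307.04329295 230.25652502] [333. 355.][ WARN:0@2.071] global loadsave.cpp:1063 imwrite_ Unsupported depth image for selected encoder is fallbacked to CV_8U.
```

View pics/c4.png

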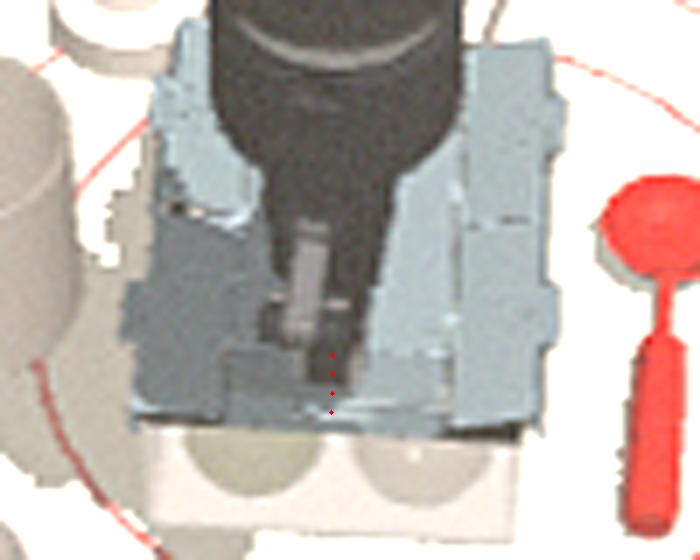

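jog_arm(
  moves=[
    [[0,0,0.1,0,0,0],[0,0,0.1,0,0,0]],
  ],
)

```text
clock: 5.6
eef_pos: [0.5573, -0.0972, 0.0622]
tool_rot: [[0.431, -0.902, -0.0], [-0.902, -0.431, -0.0], [-0.0, 0.0, -1.0]]
wrist_force: [0.2, 0.8, -0.8]
grip_width: 0.0003
```

jog_arm(
  moves=[
    [[0,0,0.1,0,0,0],[0,0,0.1,0,0,0]],
  ],
)

```text
clock: 5.8
eef_pos: [0.5573, -0.0972, 0.0612]
tool_rot: [[0.431, -0.902, -0.0], [-0.902, -0.431, 0.0], [-0.0, 0.0, -1.0]]
wrist_force: [-1.1, -0.2, 0.6]
grip_width: 0.0
```

jog_arm(
  moves=[
    [[0,0,0.1,0,0,0],[0,0,0.1,0,0,0]],
  ],
)

```text
clock: 6.0
eef_pos: [0.5572, -0.0972, 0.0601]
tool_rot: [[0.431, -0.902, -0.0], [-0.902, -0.431, 0.0], [-0.0, 0.0, -1.0]]
wrist_force: [-0.1, -0.2, -0.7]
grip_width: -0.0001
```

jog_arm(
  moves=[
    [[0,0,0.1,0,0,0],[0,0,0.1,0,0,0]],
  ],
)

```text
clock: 6.2
eef_pos: [0.5573, -0.0972, 0.0592]
tool_rot: [[0.431, -0.902, -0.0], [-0.902, -0.431, 0.0], [-0.0, 0.0, -1.0]]
wrist_force: [-0.6, 0.4, 0.5]
grip_width: 0.0003
```

jog_arm(
  moves=[
    [[0,0,0.1,0,0,0],[0,0,0.1,0,0,0]],
  ],
)

```text
clock: 6.4
eef_pos: [0.5573, -0.0971, 0.0582]
tool_rot: [[0.431, -0.902, -0.0], [-0.902, -0.431, 0.0], [-0.0, 0.0, -1.0]]
wrist_force: [0.7, -0.6, 0.4]
grip_width: -0.0002
```

```bash
cat > look.py <<'E'
import sys
from h import *
tag=sys.argv[1]
e=r.observe()['eef_pos']
p=capture('scene')
f=cv2.resize(p['frame'][180:260,260:360],None,fx=7,fy=7,interpolation=cv2.INTER_CUBIC)
cv2.circle(f,tuple(((proj(p,e)-[260,180]+.5)*7).astype(int).tolist()),2,(0,0,255),-1)
cv2.imwrite(f'pics/{tag}_s.png',cv2.convertScaleAbs(f,alpha=1.5))
w=capture('wrist')['frame'];cv2.imwrite(f'pics/{tag}_w.png',w)
E
python3 look.py c5
```

```text
(no output)
```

View pics/c5_s.png

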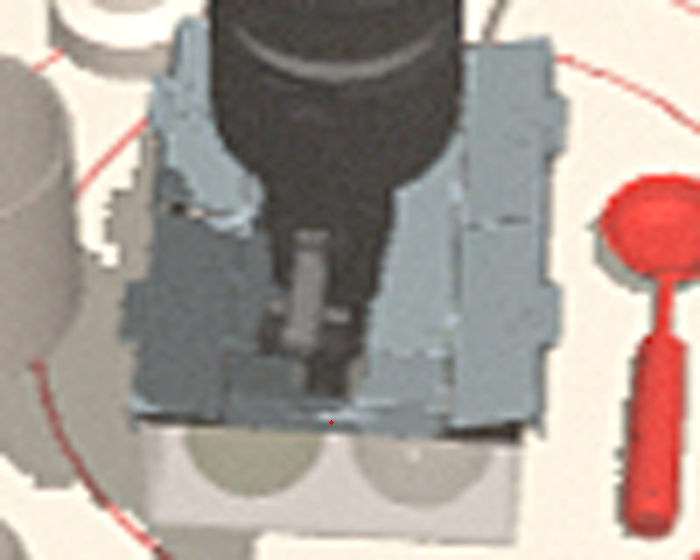

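View pics/c5_w.png

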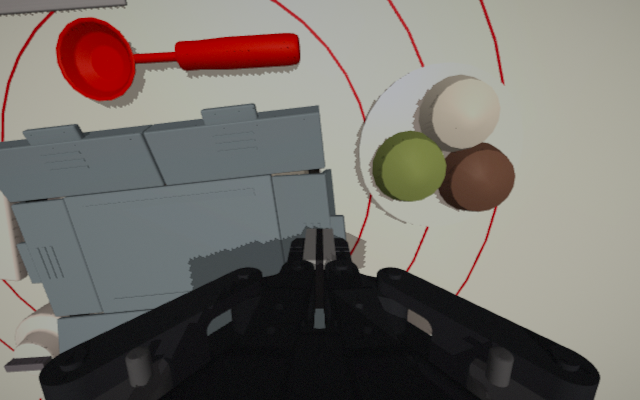

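jog_arm(
  moves=[
    [[0,0,0.1,0,0,0],[0,0,0.1,0,0,0]],
  ],
)

```text
clock: 6.7
eef_pos: [0.5573, -0.0971, 0.0572]
tool_rot: [[0.431, -0.902, -0.0], [-0.902, -0.431, 0.0], [-0.0, 0.0, -1.0]]
wrist_force: [0.1, 0.2, -0.4]
grip_width: 0.0001
```

jog_arm(
  moves=[
    [[0,0,0.1,0,0,0],[0,0,0.1,0,0,0]],
  ],
)

```text
clock: 6.9
eef_pos: [0.5573, -0.0971, 0.0562]
tool_rot: [[0.431, -0.902, -0.0], [-0.902, -0.431, 0.0], [-0.0, 0.0, -1.0]]
wrist_force: [0.7, 0.9, -0.5]
grip_width: -0.0003
```

jog_arm(
  moves=[
    [[0,0,0.1,0,0,0],[0,0,0.1,0,0,0]],
  ],
)

```text
clock: 7.1
eef_pos: [0.5575, -0.0972, 0.0556]
tool_rot: [[0.431, -0.902, 0.0], [-0.902, -0.431, -0.0], [0.0, -0.0, -1.0]]
wrist_force: [-1.8, -0.3, 3.0]
grip_width: 0.0
```

jog_arm(
  moves=[
    [[0,0,0.1,0,0,0],[0,0,0.1,0,0,0]],
  ],
)

```text
clock: 7.3
eef_pos: [0.5576, -0.0974, 0.0545]
tool_rot: [[0.431, -0.902, 0.001], [-0.902, -0.431, -0.001], [0.001, -0.0, -1.0]]
wrist_force: [-0.0, -0.6, 3.7]
grip_width: 0.0002
```

jog_arm(
  moves=[
    [[0,0,0.1,0,0,0],[0,0,0.1,0,0,0]],
  ],
)

```text
clock: 7.5
eef_pos: [0.5578, -0.0976, 0.0533]
tool_rot: [[0.431, -0.902, 0.001], [-0.902, -0.431, -0.001], [0.001, -0.0, -1.0]]
wrist_force: [0.9, -2.1, 2.4]
grip_width: -0.0001
```

jog_arm(
  moves=[
    [[0,0,0.1,0,0,0],[0,0,0.1,0,0,0]],
  ],
)

```text
clock: 7.7
eef_pos: [0.5573, -0.0969, 0.052]
tool_rot: [[0.431, -0.902, -0.0], [-0.902, -0.431, 0.001], [-0.001, -0.0, -1.0]]
wrist_force: [0.1, -0.5, 1.3]
grip_width: 0.0
```

jog_arm(
  moves=[
    [[0,0,0.1,0,0,0],[0,0,0.1,0,0,0]],
  ],
)

```text
clock: 7.9
eef_pos: [0.5568, -0.0968, 0.0507]
tool_rot: [[0.431, -0.902, -0.001], [-0.902, -0.431, 0.001], [-0.001, 0.001, -1.0]]
wrist_force: [-1.0, 0.3, -0.1]
grip_width: 0.0001
```

jog_arm(
  moves=[
    [[0,0,0.1,0,0,0],[0,0,0.1,0,0,0]],
  ],
)

```text
clock: 8.1
eef_pos: [0.557, -0.097, 0.0499]
tool_rot: [[0.431, -0.902, -0.001], [-0.902, -0.431, 0.0], [-0.001, 0.001, -1.0]]
wrist_force: [-0.2, 0.0, -0.5]
grip_width: 0.0003
```

```bash
python3 look.py c6
```

```text
(no output)
```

View pics/c6_w.png

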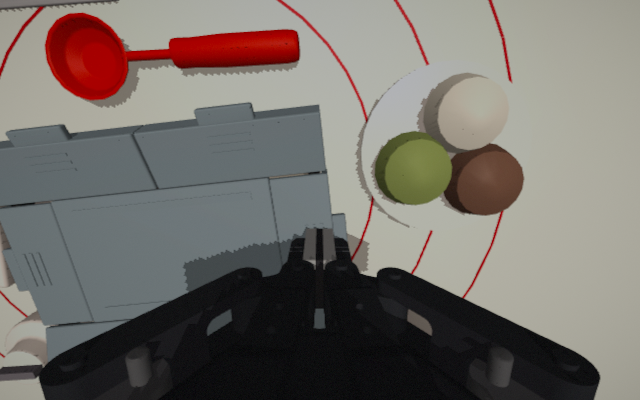

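jog_arm(
  moves=[
    [[0,0,-3,0,0,0],[0,0,-3,0,0,0]],
  ],
)

```text
clock: 8.4
eef_pos: [0.5599, -0.0976, 0.0833]
tool_rot: [[0.431, -0.902, 0.006], [-0.902, -0.431, -0.001], [0.003, -0.005, -1.0]]
wrist_force: [1.1, -0.6, 0.6]
grip_width: 0.0001
```

```bash
python3 go.py 0.06; python3 look.py c7
```

```text
t 8.4 tcp [ 0.5599 -0.0976  0.0833] F [ 1.1 -0.6  0.6] w 0.0001
sec_a_press [ 0.444 -0.024  0.06 ] shift cm [-11.58   7.27   2.26]
sec_b_mid [ 0.491 -0.098  0.06 ] shift cm [-2.94  6.25  2.3 ]
sec_f_mid [0.475 0.034 0.06 ] shift cm [-15.58   2.     2.28]
sec_c_press [ 0.557 -0.096  0.06 ] shift cm [-0.28  0.2   2.33]
sec_d_press [ 0.587 -0.037  0.06 ] shift cm [-4.28 -5.07  2.34]
sec_e_press [0.541 0.036 0.06 ] shift cm [-12.92  -4.05   2.31]
tilt fix deg [-0.26 -0.18  0.  ]
```

View pics/c7_s.png

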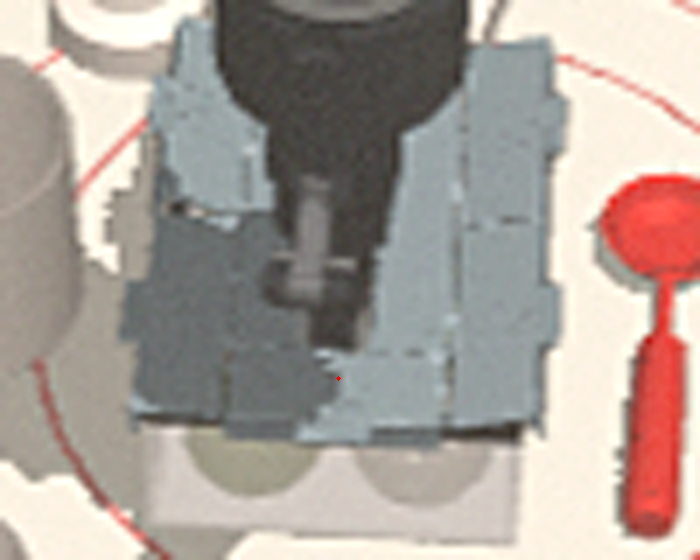

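jog_arm(
  moves=[
    [[-2,-2.6,0,0,0,0],[-4.1,-5.3,0,0,0,0],[-4.1,-5.3,1,0,0,0],[-4.1,-5.3,1.5,0,0,0],[-4.1,-5.3,1.5,0,0,0]],
  ],
)

```text
clock: 9.0
eef_pos: [0.5853, -0.0377, 0.0634]
tool_rot: [[0.431, -0.902, -0.004], [-0.902, -0.431, -0.0], [-0.002, 0.004, -1.0]]
wrist_force: [-0.2, -0.3, -0.6]
grip_width: 0.0003
```

```bash
python3 go.py 0.049; python3 look.py d1
```

```text
t 9.0 tcp [ 0.5853 -0.0377  0.0634] F [-0.2 -0.3 -0.6] w 0.0003
sec_a_press [ 0.444 -0.024  0.049] shift cm [-7.26 12.13  1.5 ]
sec_b_mid [ 0.491 -0.098  0.049] shift cm [ 1.38 11.11  1.48]
sec_f_mid [0.475 0.034 0.049] shift cm [-11.26   6.86   1.49]
sec_c_press [ 0.557 -0.096  0.049] shift cm [4.03 5.06 1.46]
sec_d_press [ 0.587 -0.037  0.049] shift cm [ 0.04 -0.21  1.44]
sec_e_press [0.541 0.036 0.049] shift cm [-8.6   0.81  1.46]
tilt fix deg [0.23 0.1  0.  ]
```

View pics/d1_s.png

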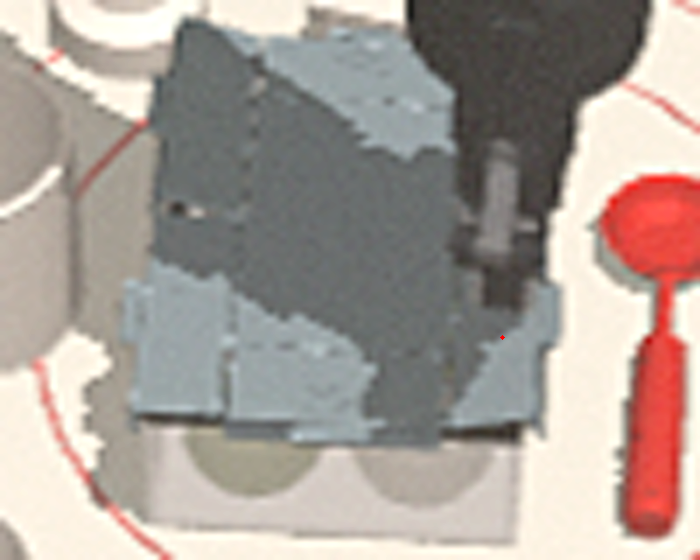

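View pics/d1_w.png

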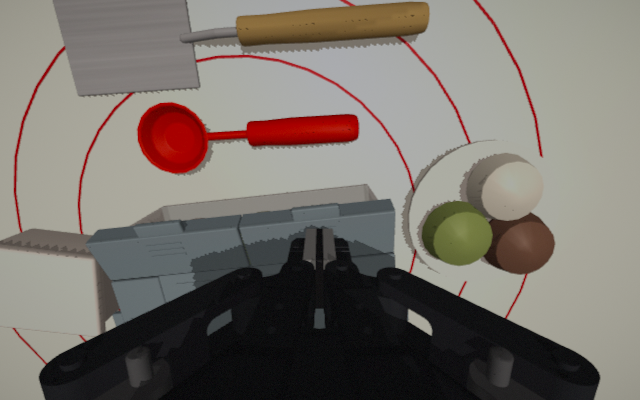

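jog_arm(
  moves=[
    [[0,0,0.5,0,0,0],[0,0,0.8,0,0,0],[0,0,1.0,0,0,0],[0,0,1.2,0,0,0],[0,0,1.4,0,0,0]],
  ],
)

```text
clock: 9.6
eef_pos: [0.588, -0.0373, 0.0516]
tool_rot: [[0.431, -0.902, 0.001], [-0.902, -0.431, 0.0], [0.0, -0.001, -1.0]]
wrist_force: [-0.3, 0.8, 1.7]
grip_width: 0.0002
```

jog_arm(
  moves=[
    [[0,0,0.1,0,0,0],[0,0,0.1,0,0,0]],
  ],
)

```text
clock: 9.8
eef_pos: [0.5871, -0.0373, 0.0499]
tool_rot: [[0.431, -0.902, -0.001], [-0.902, -0.431, -0.0], [-0.0, 0.001, -1.0]]
wrist_force: [-0.1, 0.1, 0.8]
grip_width: 0.0001
```

```bash
python3 look.py d2
```

```text
(no output)
```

View pics/d2_w.png

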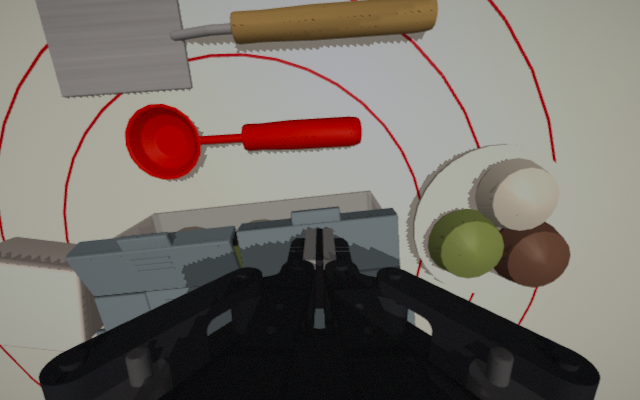

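jog_arm(
  moves=[
    [[0,0,-1.5,0,0,0],[0,0,-3,0,0,0],[-4.3,0.5,-3,0,0,0],[-8.6,1.0,-3,0,0,0],[-8.6,1.0,-3,0,0,0]],
  ],
)

```text
clock: 10.4
eef_pos: [0.5375, 0.0391, 0.08]
tool_rot: [[0.435, -0.9, -0.004], [-0.9, -0.435, 0.001], [-0.003, 0.003, -1.0]]
wrist_force: [-0.6, 0.4, 0.1]
grip_width: 0.0
```

jog_arm(
  moves=[
    [[0,0,0.8,0,0,0],[0,0,1.5,0,0,0],[0,0,1.5,0,0,0]],
  ],
)

```text
clock: 10.7
eef_pos: [0.541, 0.0351, 0.0638]
tool_rot: [[0.43, -0.903, -0.002], [-0.903, -0.43, -0.0], [-0.001, 0.002, -1.0]]
wrist_force: [-0.4, -0.2, 0.2]
grip_width: -0.0
```

```bash
python3 go.py 0.049;python3 look.py e1
```

```text
t 10.7 tcp [0.541  0.0351 0.0638] F [-0.4 -0.2  0.2] w -0.0
sec_a_press [ 0.444 -0.024  0.049] shift cm [ 1.23 11.27  1.5 ]
sec_b_mid [ 0.491 -0.098  0.049] shift cm [ 9.86 10.24  1.5 ]
sec_f_mid [0.475 0.034 0.049] shift cm [-2.78  6.01  1.49]
sec_c_press [ 0.557 -0.096  0.049] shift cm [12.52  4.18  1.48]
sec_d_press [ 0.587 -0.037  0.049] shift cm [ 8.52 -1.08  1.47]
sec_e_press [0.541 0.036 0.049] shift cm [-0.12 -0.05  1.48]
tilt fix deg [0.12 0.03 0.  ]
```

View pics/e1_w.png

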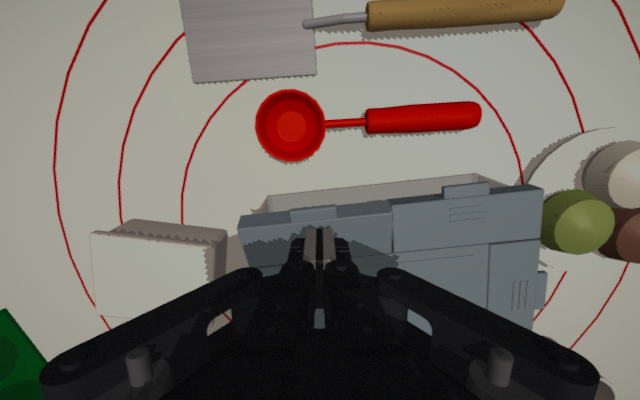

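View pics/e1_s.png

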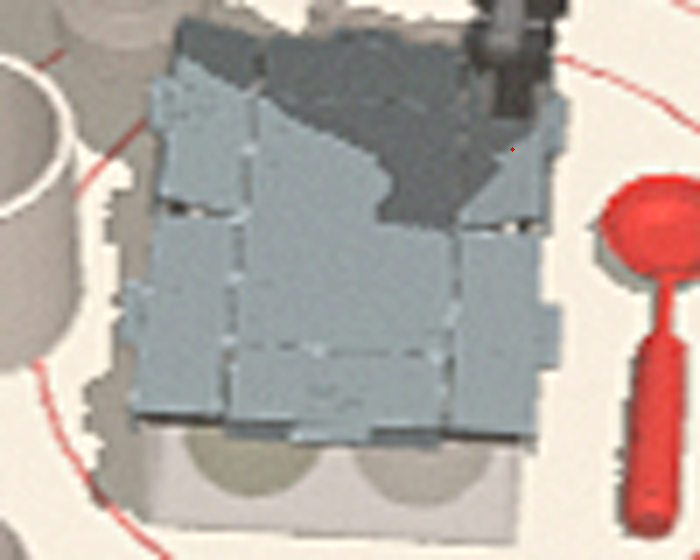

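d and c lie flat now (b-like outline); the finger is over e. Press e the same way.

jog_arm(
  moves=[
    [[0,0,0.5,0,0,0],[0,0,0.8,0,0,0],[0,0,1.0,0,0,0],[0,0,1.2,0,0,0],[0,0,1.4,0,0,0]],
  ],
)

```text
clock: 11.3
eef_pos: [0.5421, 0.0361, 0.0517]
tool_rot: [[0.431, -0.902, 0.001], [-0.902, -0.431, 0.0], [0.0, -0.002, -1.0]]
wrist_force: [-0.1, 0.3, 1.6]
grip_width: 0.0003
```

jog_arm(
  moves=[
    [[0,0,0.1,0,0,0],[0,0,0.1,0,0,0]],
  ],
)

```text
clock: 11.5
eef_pos: [0.5409, 0.0359, 0.0499]
tool_rot: [[0.431, -0.902, -0.001], [-0.902, -0.431, -0.0], [-0.0, 0.001, -1.0]]
wrist_force: [0.3, 0.2, -0.1]
grip_width: 0.0
```

```bash
python3 look.py e2
```

```text
(no output)
```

View pics/e2_w.png

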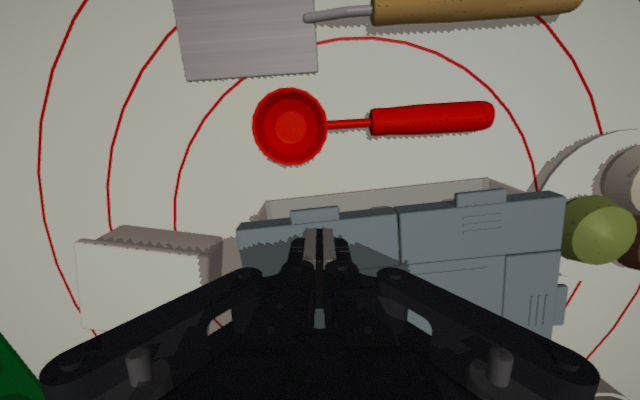

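jog_arm(
  moves=[
    [[0,0,-1.5,0,0,0],[0,0,-3.5,0,0,0],[0.4,4,-3.5,0,0,0],[0.9,8,-3.5,0,0,0],[1.35,11.3,-3.5,0,0,0]],
  ],
)

```text
clock: 12.1
eef_pos: [0.4432, -0.0255, 0.0852]
tool_rot: [[0.432, -0.902, -0.001], [-0.902, -0.432, -0.0], [-0.0, 0.001, -1.0]]
wrist_force: [-1.3, -1.4, -0.6]
grip_width: 0.0
```

jog_arm(
  moves=[
    [[0,0,0.2,0,0,0],[0,0,1,0,0,0],[0,0,2,0,0,0],[0,0,2,0,0,0]],
  ],
)

```text
clock: 12.5
eef_pos: [0.4452, -0.0245, 0.0638]
tool_rot: [[0.432, -0.902, -0.002], [-0.902, -0.432, 0.0], [-0.001, 0.002, -1.0]]
wrist_force: [-1.4, 0.3, 0.3]
grip_width: 0.0001
```

```bash
python3 go.py 0.049;python3 look.py a1
```

```text
t 12.5 tcp [ 0.4452 -0.0245  0.0638] F [-1.4  0.3  0.3] w 0.0001
sec_a_press [ 0.444 -0.024  0.049] shift cm [-0.03  0.06  1.48]
sec_b_mid [ 0.491 -0.098  0.049] shift cm [ 8.61 -0.95  1.46]
sec_f_mid [0.475 0.034 0.049] shift cm [-4.02 -5.21  1.47]
sec_c_press [ 0.557 -0.096  0.049] shift cm [11.28 -7.    1.45]
sec_d_press [ 0.587 -0.037  0.049] shift cm [  7.29 -12.28   1.45]
sec_e_press [0.541 0.036 0.049] shift cm [ -1.35 -11.26   1.46]
tilt fix deg [0.1  0.06 0.  ]
```

View pics/a1_w.png

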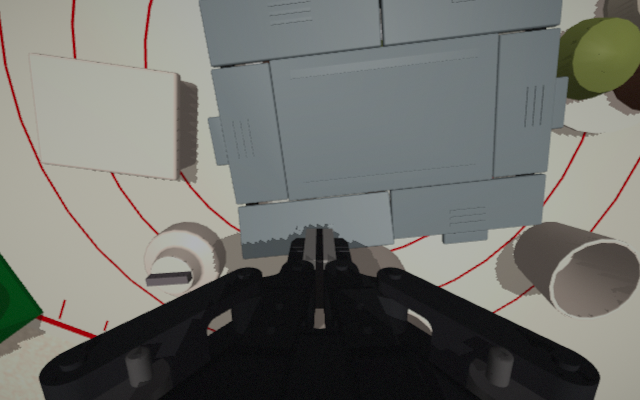

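View pics/a1_s.png

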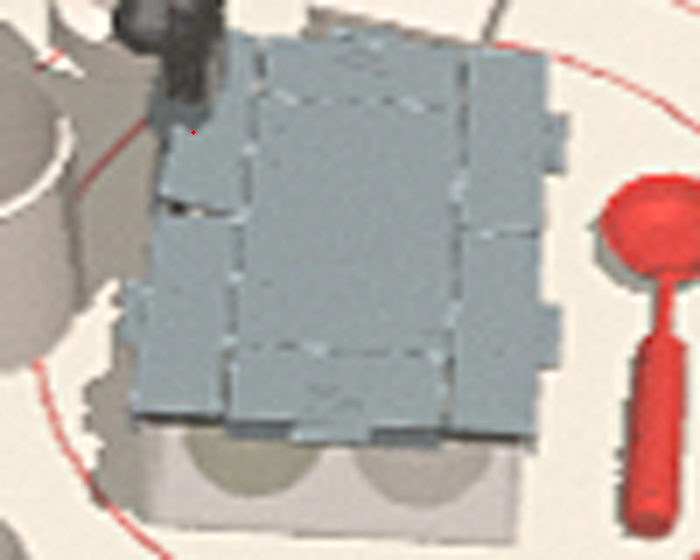

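Sections c, d and e lie flush. The finger stands over a, the only one still raised, with its tilted edge at wrist pixels (240–390, 205–250).

jog_arm(
  moves=[
    [[0,0,0.5,0,0,0],[0,0,0.8,0,0,0],[0,0,1.0,0,0,0],[0,0,1.2,0,0,0],[0,0,1.4,0,0,0]],
  ],
)

```text
clock: 13.1
eef_pos: [0.445, -0.0251, 0.0512]
tool_rot: [[0.431, -0.902, -0.0], [-0.902, -0.431, -0.0], [0.0, 0.0, -1.0]]
wrist_force: [0.1, -0.2, 0.8]
grip_width: 0.0
```

jog_arm(
  moves=[
    [[0,0,0.1,0,0,0],[0,0,0.1,0,0,0]],
  ],
)

```text
clock: 13.3
eef_pos: [0.4454, -0.0249, 0.0501]
tool_rot: [[0.431, -0.902, 0.0], [-0.902, -0.431, 0.0], [-0.0, -0.0, -1.0]]
wrist_force: [-0.2, 0.0, 0.2]
grip_width: -0.0002
```

```bash
python3 look.py a2
```

```text
(no output)
```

View pics/a2_w.png

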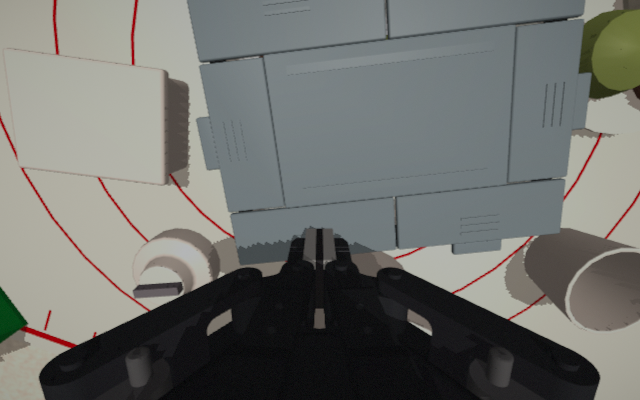

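jog_arm(
  moves=[
    [[0,0,-2,0,0,0],[0,0,-6,0,0,0],[0,3,-9,0,0,0],[0,7,-9,0,0,0],[0,10,-9,0,0,0]],
  ],
)

```text
clock: 13.9
eef_pos: [0.3543, -0.0686, 0.1413]
tool_rot: [[0.432, -0.902, 0.002], [-0.902, -0.432, -0.001], [0.001, -0.001, -1.0]]
wrist_force: [-0.7, -0.6, -0.3]
grip_width: 0.0003
```

jog_arm(
  moves=[
    [[0,0,0,0,0,0],[0,0,0,0,0,0],[0,0,0,0,0,0]],
  ],
)

```text
clock: 14.2
eef_pos: [0.3563, -0.068, 0.1406]
tool_rot: [[0.431, -0.902, 0.002], [-0.902, -0.431, -0.0], [0.001, -0.001, -1.0]]
wrist_force: [-0.3, -0.2, -0.2]
grip_width: 0.0
```

```bash
python3 look.py f1; python3 -c "
from h import *
for n in('scene','top'): overlay(capture(n),np.array([.5159,-.0308]),2.134,'pics/fo_%s.png'%n)
for n in('scene','top'):
    p=capture(n);W=np.linalg.inv(p['camera_from_world'])
    for t in('box','sec_a_press'):
      for d in finder.tip_of(p,t)[:3]: print(n,t,round(d['confidence'],2),(W@np.r_[d['at'],1])[:3].round(3))
"
```

```text
scene box 0.96 [ 0.243 -0.328  0.003]
scene box 0.56 [ 0.225  0.259 -0.003]
scene box 0.5 [0.444 0.119 0.002]
scene sec_a_press 0.7 [ 0.445 -0.025  0.067]
scene sec_a_press 0.7 [ 0.201 -0.382  0.078]
scene sec_a_press 0.6 [0.3   0.267 0.075]
top box 0.85 [ 0.512 -0.033  0.   ]
top box 0.69 [0.223 0.257 0.005]
top box 0.65 [ 0.584 -0.038  0.068]
top sec_a_press 0.97 [0.292 0.266 0.076]
top sec_a_press 0.83 [ 0.201 -0.385  0.078]
top sec_a_press 0.66 [ 0.443 -0.022  0.066]
```

View pics/f1_w.png

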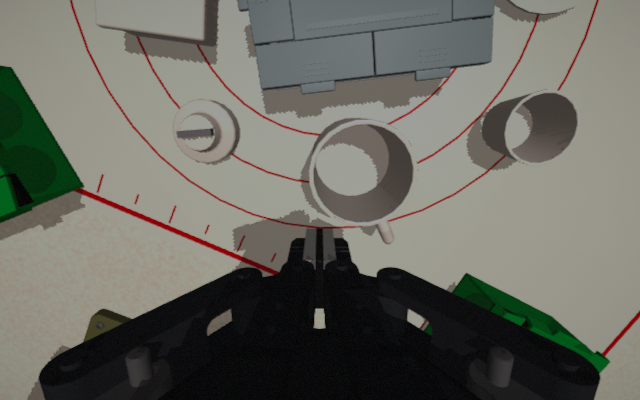

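View pics/f1_s.png

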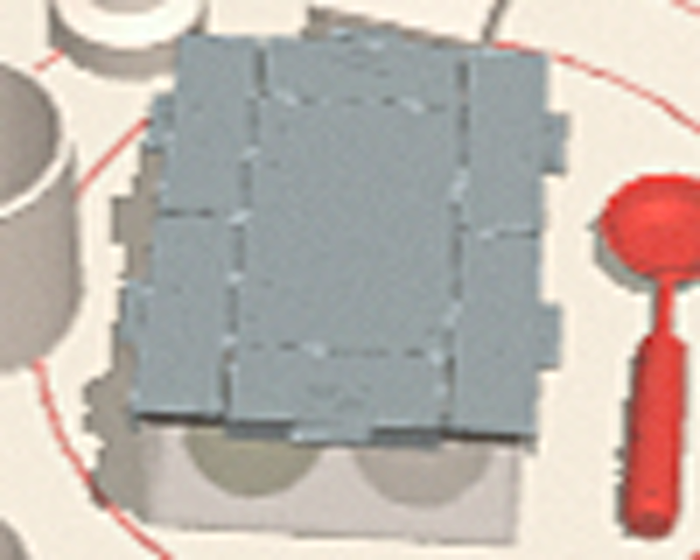

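View pics/fo_top.png

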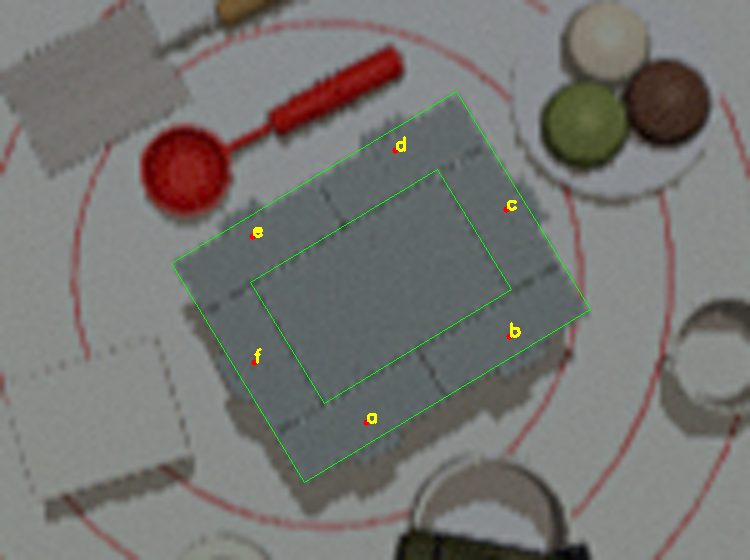

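```bash
python3 -c "
from plant import ticket;print(ticket.sign_off())"
```

```text
the job is handed in; nothing more can be done
None
```

I pressed rim sections c, d, e and a of the grey-blue box shut, one after another, with the closed fingertips. The job was handed in at about 14.5 s, and I lifted the arm clear first.

**Last checks:** In the top, scene and wrist pictures all six sections have the same shade and lie flush. In the top picture, the box outline fitted before I moved still matches to about a pixel. The spoon, spatula, cup, plate, mug, timer and small box look unmoved by eye; I did not measure them.

**Checks that disagreed:**
- **Fingertip contact:** The closed fingertips touched the lid about 20 mm later than the reported TCP height implied, with a section clicking shut at about z = 0.05 m. I felt my way down in 1 mm steps on section c, then used that height for the other three.
- **Press force:** The force readings peaked at only about 4 N, not 9 N, because they were sampled at the end of each move. I therefore judged each click from the drop in force on c and from the pictures.
- **Box finder:** In the last scene picture the box finder did not report the grey-blue box among its three best hits. In the top picture it did, about 4 mm from the first fit, which is within its stated accuracy.

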